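# Index the cover fixture and hold the breather plate flush on its sloped port

### The arm

A 6-joint arm with a two-finger parallel gripper is mounted at the origin on the work surface. World frame = base frame: x ahead of the robot, y to its left, z up, the work surface at z = 0. Lengths are in m, angles in rad, forces in N, time in s.
With the tool pointing down it reaches from about 0.275 to 0.975 m from the base axis. Payload 8.4 kg.
Tool frame: the origin (TCP) lies at the centre of the arm's flange, where the gripper is bolted on; the fingertips stand 190 mm ahead of it and the grasp point (between the pads) lies 171 mm ahead of it; z points along the fingers, y is the direction in which the jaws open and shut (so a half turn about z gives the same grasp; the last joint's range is limited). The gripper opens to 92 mm and grips with 3 to 60 N. Pads are 20 mm wide; open, the fingers measure 128 mm over their backs; the gripper's body (75 mm by 189 mm) begins 69 mm behind the grasp point.
Start: joints at [-1.237, 0.353, 1.633, -0, 1.155, -0.002], TCP at [0.206, -0.59, 0.405] pointing down, gripper open.
Joint ranges: [-2.63, 2.63], [-0.92, 2.1], [0.06, 2.66], [-1.3, 4.44], [0, 2.69], [-3.02, 3.02]. Speed limits (rad/s): [2.22, 2.22, 2.79, 3.14, 3.14, 3.14].

### API

Orientations are given as a unit quaternion [x, y, z, w].
In Python, from station import arm gives the robot as it stands.
- The arm moves only by the tool carry_out, never from a script. Its argument "commands" is a list of rows, each a list of 2 entries, a list of its own where there are three numbers: the shift along the tool's x, y, z in m, then the turn about the tool's z in rad. In form: [[[tx, ty, tz], yaw], ...]. A call has 1 to 10 rows; each row is the pose to reach, as a shift and turn from the pose commanded when the call began, along the tool's axes at that moment; what a row does not reach only later rows make up. A row lasts 1/8 s, in which the tool goes at most 62.5 mm and 10.7 degrees, less where a joint would pass 70% of its speed; a pose out of reach is approached as far as the arm can. A call with a gripper value outside its range is refused whole. "fingers" is the closure, from 0 (fully open) to 1 (shut), set as the call begins (left out, the last holds). The fingers move at their own pace and stop on an object; "grip_force" is the grip in N (left out, the last holds). Time passes only in rows, so rows that repeat a pose let the fingers close. It gives the time, the measured TCP pose, the force and the opening at its end, in the units of the state.
- arm.sense(): the state, without advancing time (a new reading comes with each control period).
- arm.read_camera(name): name is "scene" or "top" or "wrist"; returns the picture (480x640x3 uint8, red, green, blue); there is no depth.
- arm.get_calibration(name): a dict with "fx", "fy", "cx", "cy" (pixels), "R" (3x3) and "t" (3): a world point X has camera coordinates R X + t; the wrist camera has in their place "mount" (4x4, takes a point from camera to tool coordinates, whose origin is the TCP and whose axes are the flange's). Camera axes: x right, y down, z forward; pixel columns grow to the right and rows downward; lengths in m; the calibration is good to about 2 mm. A picture is of the moment at which its call begins: read the wrist's pose just before it. get_calibration takes no time and is no camera call.
- arm.finish_job(): hands the job in, once; it reports no verdict.
The state is a dict: "time_s": time; "qpos": joint angles; "joint_velocities": joint speeds; "joint_efforts": joint torques, N m; "eef_pos": TCP position; "tool_rot": TCP orientation; "wrist_force": force on the tool from outside, world axes, zero at the start; "moment": the same for the moment, N m; "grip_width": opening from 0.0 (shut) to 1.0 (fully open).
Only numpy, scipy, OpenCV 4.12 (cv2) and the standard library are available. Lean on these libraries where they do the work, as an engineer would, in place of code of your own. Each camera call takes 0.05 s, during which the arm holds its last target.

### The job

Turn the indexing table by its orange post one click anticlockwise (seen from above), so that the sloped breather port of the engine cover on it faces the robot. Then pick up the red breather plate by its black grip, tilt it to match the slope, and press it gently and flush onto the port face, squarely covering it. Finish while still gripping the plate and pressing it there, so that a colleague could put in the screws; leave the other things on the bench where they are.

Things in the scene. Friction and masses are not known exactly. Their poses are not given: they have to be found in the camera images.
- turntable (a joint): angle of the steel indexing disc (radius 130 mm, top 65 mm above the bench) on a blue base; 0 at the present click, grows anticlockwise from above. A click every 1.047 rad (60 deg): a spring detent resists with about 8 N at the post on leaving a click, fades to nothing half way, then pulls the disc into the next click by itself. Wanted: +1.047; it can be turned too far.
- table_axis (a point): centre of the disc's top face, on its vertical turning axis; the axes are those of the base, x away from the robot side (the base is turned a little either way). The base is fixed to the bench.
- post_top (a point): centre of the top of the orange post used to turn the disc: a round upright post, 16 mm in diameter, 61 mm tall above the disc, 115 mm from the turning axis, about 125 mm above the bench at its top. It is on the robot's right side and is to be moved away from the robot, around the axis. It turns with the disc.
- port (a point): centre of the sloped port face: flat aluminium, 70 mm (x) by 50 mm (y), with a round dark hole, on the engine cover in the middle of the disc. z is the face's outward normal, x points up the slope, y is level. The slope, 0.25 to 0.6 rad from level, is new each time. At the wanted click the face looks up and towards the robot, its y along table_axis's y.
- cradle: the dark engine cover (108 by 80 by 64 mm) with the port on top. Origin 45 mm straight behind the port's centre, on the level swivel axis, which crosses the disc's axis 111 mm above the bench; axes as port. The swivel is locked by stiff friction (6 Nm). The grey fork's cheeks stand 44 to 56 mm to either side along y, up to 16 mm above the swivel axis.
- breather_plate: red plate 70 mm (x) by 50 mm (y) by 6 mm thick, about 90 to 170 g, with a black block grip in its middle: 36 mm along x, 24 mm along y, from 6 to 40 mm above the underside. Origin at the centre of the underside, z up out of the grip. It lies flat on the bench, left or right of the indexing table. The plate covers the port the same way when turned by half a turn.
- filler_cap: bystander: black round cap, 60 mm across, 29 mm tall with a yellow bar on it; origin under its centre. It lies on the side of the table where the plate is not.
- screwdriver: bystander: orange-handled screwdriver lying on the bench at the left of the table; origin under its middle
- spray_can: bystander: upright blue can, 64 mm across, 190 mm tall, at the back right; origin under its centre
- grease_jar: bystander: jar with a red lid, 72 mm across, 75 mm tall, at the back left; origin under its centre
- seal_ring: bystander: black rubber ring, 52 mm across, 10 mm tall, on the left; origin under its centre
- socket: bystander: upright steel socket, 34 mm across, 45 mm tall, on the right; origin under its centre
Not all that is in view belongs to the job. There is more than one size of the breather_plate; the one meant has the size given above.

How it is judged:
By the outcome, as a careful person would: the job done as asked, in the order asked, and still so for the second after the job is handed in, while the arm keeps its last pose, push and grip.
It also fails if it takes over 59 s, if anything falls off the work surface, if the arm or the gripper's body presses on something with over 40 N, if the wrist force passes 120 N, or if a joint passes its speed limit or range.

## Working session

There is one attempt and no reset: what is moved stays moved. The work goes in short steps, Python scripts to look and compute and a tool call to move; the robot and the scene stay as the last step left them, time stands still between calls to the robot, and variables do not carry over. Pictures are saved under pics/ and viewed, and the job is handed in when it is done.

Besides the shell and the picture viewer there is one more tool, called after "Call:" as a command line: name --argument value ..., lists and objects as JSON in quotes. carry_out: Moves the arm, as the interface text tells. Its arguments: {"type":"object","properties":{"commands":{"type":"array","items":{"type":"array"}},"fingers":{"type":"number"},"grip_force":{"type":"number"}},"required":["commands"]}

```bash
ls -la; mkdir -p pics; cat > h.py <<'E'
import numpy as np, cv2
from station import arm
def snap(n,f):
    im=arm.read_camera(n); cv2.imwrite('pics/'+f,cv2.cvtColor(im,cv2.COLOR_RGB2BGR)); return im
def ray(n,u,v,pose=None):
    c=arm.get_calibration(n)
    d=np.array([(u-c['cx'])/c['fx'],(v-c['cy'])/c['fy'],1.])
    if n=='wrist':
        from scipy.spatial.transform import Rotation as Ro
        p,q=pose; M=np.array(c['mount']); R=Ro.from_quat(q).as_matrix()
        return R@M[:3,3]+np.array(p), R@M[:3,:3]@d
    R=np.array(c['R']);t=np.array(c['t'])
    return -R.T@t, R.T@d
def onz(n,u,v,z,pose=None):
    o,d=ray(n,u,v,pose); return o+d*(z-o[2])/d[2]
def proj(n,X):
    c=arm.get_calibration(n); x=np.array(c['R'])@np.array(X)+np.array(c['t'])
    return c['fx']*x[0]/x[2]+c['cx'],c['fy']*x[1]/x[2]+c['cy']
def tri(rays):
    A=np.zeros((3,3));b=np.zeros(3)
    for o,d in rays:
        d=d/np.linalg.norm(d);P=np.eye(3)-np.outer(d,d);A+=P;b+=P@o
    X=np.linalg.solve(A,b)
    return X,[np.linalg.norm(np.cross(X-o,d/np.linalg.norm(d))) for o,d in rays]
E
python3 - <<'E'
from h import *
s=arm.sense(); print(s)
for n in ['scene','top','wrist']:
    snap(n,n+'0.png'); print(n,arm.get_calibration(n))
E
```

```text
total 12
drwxr-xr-x  3 agent agent 4096 Dec  7 15:40 .
drwxr-xr-x 23 root  root  4096 Dec  7 15:40 ..
drwxr-xr-x  2 agent agent 4096 Dec  7 15:40 pics
{'time_s': 0.0, 'qpos': array([-1.23736366e+00,  3.53626642e-01,  1.63411306e+00,  2.05826539e-06,
        1.15518103e+00, -2.38062243e-03]), 'joint_velocities': array([-9.72750311e-04, -7.13357968e-04,  4.52519721e-05, -1.36501218e-03,
       -4.47686805e-04, -2.13349411e-03]), 'joint_efforts': array([-7.74041064e-05, -5.93837965e+01, -3.34219050e+01,  6.98120613e-02,
        2.33212172e-02, -1.19405354e-04]), 'eef_pos': array([ 0.20589866, -0.58987199,  0.40398597]), 'tool_rot': array([ 9.85936618e-01,  1.67118355e-01, -1.08486116e-04, -6.55117887e-04]), 'wrist_force': array([-0.558332  ,  0.05666473, -0.18511762]), 'moment': array([-0.0261275 , -0.03558571,  0.01100335]), 'grip_width': 1.0032036315268695}
scene {'fx': 467.5756711258274, 'fy': 467.5756711258274, 'cx': 323.33660223775877, 'cy': 239.4741973650018, 'R': array([[-0.5821694 ,  0.81306138, -0.00316022],
       [ 0.65034916,  0.46332419, -0.6019773 ],
       [-0.48798029, -0.35250801, -0.79850695]]), 't': array([ 0.33794461, -0.27016074,  1.39844373])}
top {'fx': 572.7690902827272, 'fy': 572.7690902827272, 'cx': 310.3062204364411, 'cy': 240.0746991430094, 'R': array([[ 0.00595111, -0.99980215,  0.01898006],
       [-0.9893091 , -0.00865226, -0.14557694],
       [ 0.14571236, -0.0179108 , -0.98916486]]), 't': array([-0.02702263,  0.56816859,  1.32560653])}
wrist {'fx': 417.98169652374554, 'fy': 417.98169652374554, 'cx': 319.1112297854381, 'cy': 249.43472154698523, 'mount': array([[ 3.83390083e-04, -9.59319772e-01, -2.82321497e-01,
         8.03535152e-02],
       [ 9.99998491e-01,  8.46089941e-04, -1.51699856e-03,
         3.98620466e-04],
       [ 1.69415609e-03, -2.82320490e-01,  9.59318649e-01,
         2.00957455e-02],
       [ 0.00000000e+00,  0.00000000e+00,  0.00000000e+00,
         1.00000000e+00]])}
```

View pics/scene0.png

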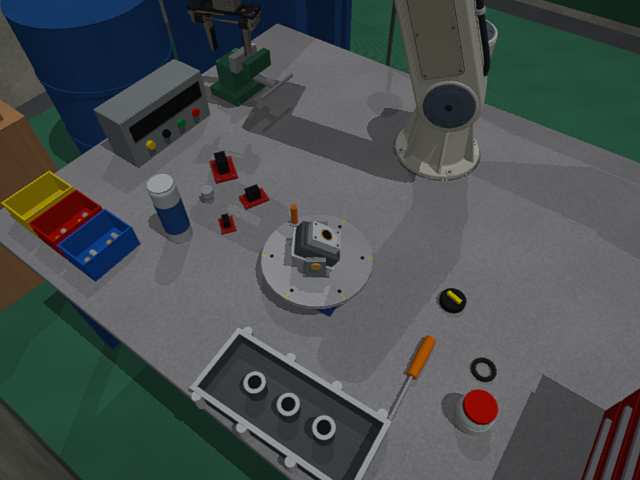

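View pics/top0.png

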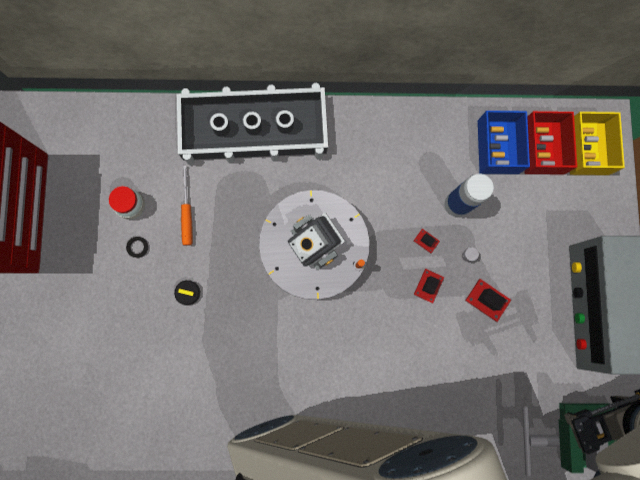

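View pics/wrist0.png

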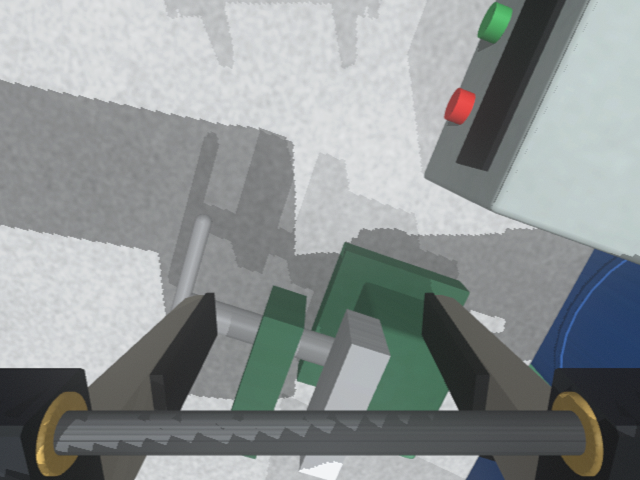

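```bash
cat > meas.py <<'E'
from h import *
im=cv2.cvtColor(cv2.imread('pics/top0.png'),cv2.COLOR_BGR2HSV)
m=((im[...,0]<8)|(im[...,0]>172))&(im[...,1]>130)&(im[...,2]>60)
m=m.astype(np.uint8)*255
cs,_=cv2.findContours(m,cv2.RETR_EXTERNAL,cv2.CHAIN_APPROX_NONE)
for c in cs:
    if cv2.contourArea(c)<100: continue
    (x,y),wh,a=cv2.minAreaRect(c)
    if not(400<x<520 and 200<y<330): continue
    h=cv2.convexHull(c)[:,0].astype(float)
    W=np.array([onz('top',u,v,.006)[:2] for u,v in h]).astype(np.float32)
    (X,Y),s,A=cv2.minAreaRect(W*1000)
    print('px',x,y,'world mm',X,Y,s,A)
im=cv2.imread('pics/top0.png')[200:330,380:530]
cv2.imwrite('pics/crop_plates.png',cv2.resize(im,None,fx=5,fy=4.5,interpolation=cv2.INTER_CUBIC))
im=cv2.imread('pics/top0.png')[180:310,250:380]
cv2.imwrite('pics/crop_table.png',cv2.resize(im,None,fx=4.5,fy=4.5,interpolation=cv2.INTER_CUBIC))
im=cv2.imread('pics/scene0.png')[190:320,250:385]
cv2.imwrite('pics/crop_table_s.png',cv2.resize(im,None,fx=4.5,fy=4.5,interpolation=cv2.INTER_CUBIC))
E
python3 meas.py
```

```text
px 487.9230651855469 299.61541748046875 world mm 431.3241271972656 -455.6842346191406 (90.72845458984375, 64.52019500732422) 55.56358337402344
px 428.54638671875 285.5206298828125 world mm 464.6123962402344 -311.80145263671875 (49.9083251953125, 69.18482971191406) 65.00366973876953
px 426.25677490234375 240.54052734375 world mm 574.983154296875 -308.7763671875 (52.46990966796875, 37.822120666503906) 54.08948516845703
```

View pics/crop_plates.png

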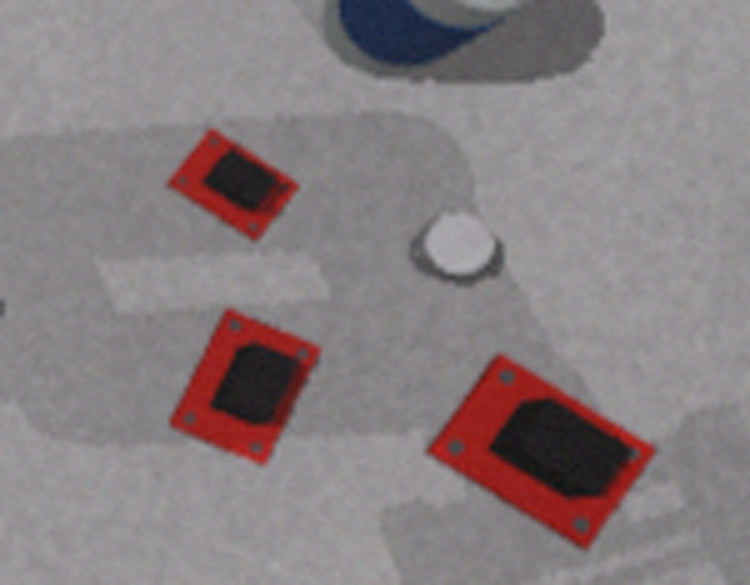

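View pics/crop_table.png

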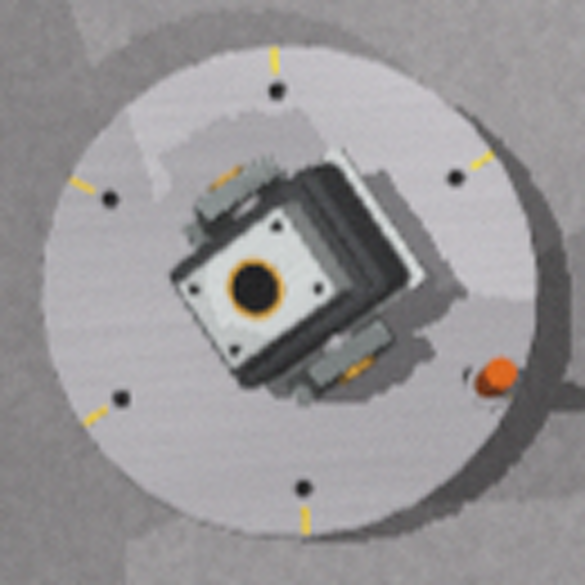

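View pics/crop_table_s.png

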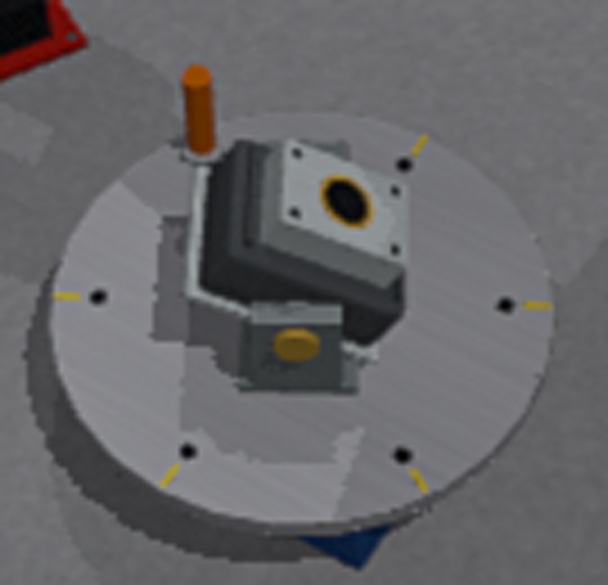

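```bash
cat > m2.py <<'E'
from h import *
T=cv2.imread('pics/top0.png');S=cv2.imread('pics/scene0.png')
def blobs(img,lo,hi,box,amin=2):
    h=cv2.cvtColor(img,cv2.COLOR_BGR2HSV);m=cv2.inRange(h,lo,hi)
    x0,y0,x1,y1=box;mm=np.zeros_like(m);mm[y0:y1,x0:x1]=m[y0:y1,x0:x1]
    n,l,st,ce=cv2.connectedComponentsWithStats(mm)
    return [(st[i,4],st[i,:4],ce[i]) for i in range(1,n) if st[i,4]>=amin]
pts=[]
for n,img,box in(('top',T,(255,185,375,305)),('scene',S,(255,215,380,310))):
    W=[]
    for b in blobs(img,(18,110,110),(35,255,255),box): 
        X=onz(n,*b[2],.065); W.append(X[:2]); print(n,'yellow',b[0],b[2],X[:2])
for n,img,box in(('top',T,(345,250,380,280)),('scene',S,(280,200,305,235))):
    for b in blobs(img,(3,150,90),(17,255,255),box,5): print(n,'orange',b)
print('can top',onz('top',480,188,.19),'base',onz('top',465,205,0))
E
python3 m2.py
```

```text
top yellow 9 [310.55555556 192.77777778] [ 0.67850418 -0.02234778]
top yellow 6 [357.16666667 215.        ] [ 0.62586164 -0.13293924]
top yellow 8 [299.75 219.  ] [0.61496104 0.00276803]
top yellow 6 [267.83333333 220.83333333] [0.60986267 0.07787277]
top yellow 44 [306.5        243.93181818] [ 0.55572382 -0.01356293]
top yellow 15 [329.2 261.4] [ 0.51499076 -0.06685875]
top yellow 6 [270.83333333 272.        ] [0.48913187 0.06888671]
top yellow 11 [317.54545455 295.27272727] [ 0.43596858 -0.03995601]
scene yellow 6 [343.  221.5] [ 0.43796205 -0.04243507]
scene yellow 14 [322.64285714 232.35714286] [ 0.49438953 -0.06345628]
scene yellow 2 [332.  236.5] [ 0.49160087 -0.03787228]
scene yellow 4 [329.5  239.75] [ 0.50304343 -0.03713905]
scene yellow 8 [264.375 255.375] [ 0.62810978 -0.1342971 ]
scene yellow 11 [368.72727273 257.45454545] [0.49230001 0.06639996]
scene yellow 12 [315.5  263.75] [ 0.57804153 -0.02361592]
scene yellow 7 [287.28571429 295.14285714] [ 0.68070955 -0.02501702]
scene yellow 9 [342.33333333 296.22222222] [0.6130125  0.07456274]
top orange (np.int32(51), array([356, 260,   9,   8], dtype=int32), array([359.80392157, 263.43137255]))
scene orange (np.int32(84), array([291, 205,   6,  19], dtype=int32), array([294.11904762, 213.42857143]))
can top [ 0.66381525 -0.38730983  0.19      ] base [ 0.6664066  -0.40936434  0.        ]
```

```bash
cat > m3.py <<'E'
from h import *
C=np.array([.558,-.0325])
for n,u,v in(('top',361,262.9),('scene',293.8,206.7)):
    X=onz(n,u,v,.125);d=X[:2]-C;print(n,X,np.hypot(*d),np.arctan2(d[1],d[0]))
print(tri([ray('top',361,262.9),ray('scene',293.8,206.7)]))
# port hole centre
print('hole',tri([ray('top',250+255/4.5,180+288/4.5),ray('scene',250+346/4.5,190+202/4.5)]))
for a,b in(((277,227),(297,153)),((195,289),(396,190)),((318,288),(295,212)),((235,350),(396,249))):
    print('screw',tri([ray('top',250+a[0]/4.5,180+a[1]/4.5),ray('scene',250+b[0]/4.5,190+b[1]/4.5)]))
print(proj('top',(*C,.065)),proj('scene',(*C,.065)))
E
python3 m3.py
```

```text
top [ 0.50561184 -0.13478346  0.125     ] 0.11491920995788156 -2.0441451486556255
scene [ 0.50944732 -0.13568017  0.125     ] 0.11403293472504618 -2.0106175453271757
(array([ 0.50669847, -0.13631561,  0.12169603]), [np.float64(0.0013708558056871455), np.float64(0.0013708558056871108)])
hole (array([ 0.54485392, -0.01401002,  0.1454479 ]), [np.float64(0.0011473709039158413), np.float64(0.0011473709039158848)])
screw (array([ 0.56721013, -0.02460018,  0.19798362]), [np.float64(0.0023813443204842885), np.float64(0.0023813443204842443)])
screw (array([0.54112291, 0.01382812, 0.17150125]), [np.float64(0.0025124970652053613), np.float64(0.002512497065205431)])
screw (array([ 0.54822723, -0.04457295,  0.118094  ]), [np.float64(0.00032120654231595), np.float64(0.0003212065423159875)])
screw (array([ 0.51980384, -0.00283836,  0.08843945]), [np.float64(0.00098292845288045), np.float64(0.0009829284528803533)])
(np.float64(314.5812459671874), np.float64(243.03952565489)) (np.float64(317.5071872107422), np.float64(256.0753000449083))
```

```bash
cat >> h.py <<'E'
from scipy.spatial.transform import Rotation as Ro
def st(base=None):
    s=arm.sense();R=Ro.from_quat(s['tool_rot']).as_matrix()
    print('t',round(s['time_s'],2),'p',s['eef_pos'].round(4),'yang',round(float(np.arctan2(R[1,1],R[0,1])),4),'zax',R[:,2].round(4),'F',np.round(s['wrist_force'],1),'M',np.round(s['moment'],2),'gw',round(s['grip_width'],3),'q6',s['qpos'].round(3)[5]);return s,R
def cmd(target,yang,p=None,R=None):
    if p is None:
        s=arm.sense();p=s['eef_pos'];R=Ro.from_quat(s['tool_rot']).as_matrix()
    d=R.T@(np.array(target)-p);ya=np.arctan2(R[1,1],R[0,1])
    dy=-(yang-ya);dy=(dy+np.pi/2)%np.pi-np.pi/2
    return np.round(d,4),round(float(dy),4)
E
python3 -c "
from h import *
st();print(cmd((.508,-.136,.40),-.451),cmd((.508,-.136,.285),-.451))"
```

```text
t 0.15 p [ 0.2059 -0.5899  0.4042] yang -1.2349 zax [-3.e-04  1.e-03 -1.e+00] F [0.8 0.8 0.1] M [-0.03 -0.01  0.01] gw 0.999 q6 -0.002
(array([ 0.4348, -0.329 ,  0.0045]), -0.7839) (array([ 0.4348, -0.3289,  0.1195]), -0.7839)
```

Call:
carry_out --commands '[[[0.435,-0.329,0.004],-0.784],[[0.435,-0.329,0.004],-0.784],[[0.435,-0.329,0.004],-0.784],[[0.435,-0.329,0.004],-0.784],[[0.435,-0.329,0.004],-0.784],[[0.435,-0.329,0.004],-0.784],[[0.435,-0.329,0.004],-0.784],[[0.435,-0.329,0.004],-0.784],[[0.435,-0.329,0.004],-0.784],[[0.435,-0.329,0.004],-0.784]]' --fingers 0.3 --grip_force 15

```text
time_s: 1.4
eef_pos: [0.5094, -0.1339, 0.4004]
tool_rot: [0.846, 0.533, 0.0, -0.0]
wrist_force: [0.1, -0.3, -0.0]
grip_width: 0.698
```

```bash
python3 -c "
from h import *
st();snap('wrist','w1.png');st();print(cmd((.508,-.136,.285),-.451))"
```

```text
t 1.4 p [ 0.5094 -0.1339  0.4004] yang -0.4472 zax [ 0.e+00  4.e-04 -1.e+00] F [ 0.1 -0.3 -0. ] M [-0.07 -0.06 -0.02] gw 0.698 q6 0.187
t 1.45 p [ 0.5085 -0.1352  0.4004] yang -0.4482 zax [-8.e-04 -0.e+00 -1.e+00] F [ 0.1  0.6 -0.8] M [-0.03 -0.05  0.02] gw 0.704 q6 0.186
(array([-0.0009, -0.    ,  0.1154]), 0.0028)
```

View pics/w1.png

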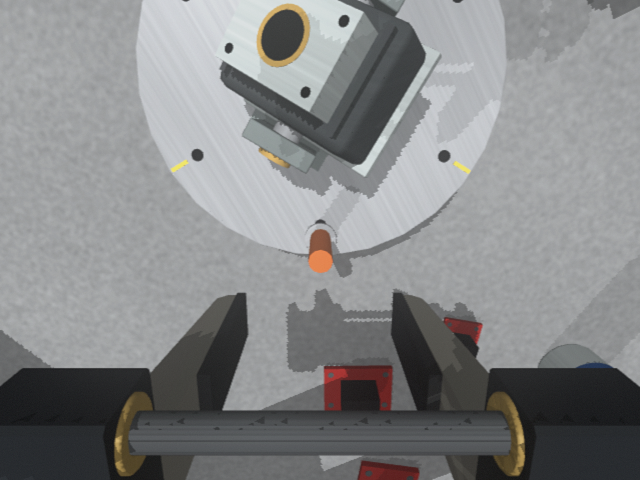

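```bash
python3 -c "
from h import *
s,R=st();P=(s['eef_pos'],s['tool_rot'])
print(onz('wrist',320,262,.125,P));print(onz('wrist',461,167,.065,P),onz('wrist',179,166,.065,P))"
```

```text
t 1.45 p [ 0.5085 -0.1352  0.4004] yang -0.4482 zax [-8.e-04 -0.e+00 -1.e+00] F [ 0.1  0.6 -0.8] M [-0.03 -0.05  0.02] gw 0.704 q6 0.186
[ 0.50773643 -0.13851929  0.125     ]
[ 0.62572485 -0.13455171  0.065     ] [ 0.43722391 -0.04324848  0.065     ]
```

Call:
carry_out --commands '[[[-0.002,0,0.06],0],[[-0.002,0,0.115],0],[[-0.002,0,0.115],0],[[-0.002,0,0.115],0]]'

```text
time_s: 1.95
eef_pos: [0.5077, -0.1389, 0.2872]
tool_rot: [0.848, 0.531, 0.0, 0.0]
wrist_force: [0.4, 0.4, 1.0]
grip_width: 0.698
```

Call:
carry_out --commands '[[[0,0,0],0],[[0,0,0],0],[[0,0,0],0],[[0,0,0],0]]' --fingers 1

```text
time_s: 2.45
eef_pos: [0.5074, -0.1379, 0.286]
tool_rot: [0.847, 0.531, 0.0, 0.0]
wrist_force: [-0.2, 0.4, 0.3]
grip_width: 0.286
```

```bash
python3 -c "
from h import *
s,R=st();p=s['eef_pos']
C=np.array([.558,-.0325])
print('rad',np.hypot(*(p[:2]-C)),np.arctan2(*(p[:2]-C)[::-1]))
a0=np.arctan2(*(p[:2]-C)[::-1]);r=np.hypot(*(p[:2]-C))
for k in range(1,11):
    a=a0+1.047*k/10
    print(k,cmd((*(C+r*np.array([np.cos(a),np.sin(a)])),p[2]),np.arctan2(R[1,1],R[0,1])+1.047*k/10))"
```

```text
t 2.45 p [ 0.5074 -0.1379  0.286 ] yang -0.4509 zax [ 5.e-04 -1.e-04 -1.e+00] F [-0.2  0.4  0.3] M [-0.07 -0.08 -0.  ] gw 0.286 q6 0.183
rad 0.11688518165441092 -2.018107783506437
1 (array([0.0007, 0.0122, 0.    ]), -0.1047)
2 (array([0.0026, 0.0243, 0.    ]), -0.2094)
3 (array([0.0058, 0.0361, 0.    ]), -0.3141)
4 (array([0.0103, 0.0475, 0.    ]), -0.4188)
5 (array([0.0159, 0.0584, 0.    ]), -0.5235)
6 (array([0.0226, 0.0686, 0.    ]), -0.6282)
7 (array([0.0303, 0.0781, 0.    ]), -0.7329)
8 (array([0.039 , 0.0867, 0.    ]), -0.8376)
9 (array([0.0485, 0.0944, 0.0001]), -0.9423)
10 (array([5.88e-02, 1.01e-01, 1.00e-04]), -1.047)
```

Call:
carry_out --commands '[[[0,0,0],0],[[0,0,0],0],[[0,0,0],0]]'

```text
time_s: 2.82
eef_pos: [0.5076, -0.138, 0.2858]
tool_rot: [0.847, 0.531, 0.0, 0.0]
wrist_force: [1.3, -0.6, 0.2]
grip_width: 0.17
```

Call:
carry_out --commands '[[[0.0007,0.0122,0],-0.105],[[0.0026,0.0243,0],-0.209],[[0.0058,0.0361,0],-0.314],[[0.0103,0.0475,0],-0.419],[[0.0159,0.0584,0],-0.524],[[0.0226,0.0686,0],-0.628],[[0.0303,0.0781,0],-0.733],[[0.039,0.0867,0],-0.838],[[0.0485,0.0944,0],-0.942],[[0.0588,0.101,0],-1.047]]'

```text
time_s: 4.08
eef_pos: [0.6246, -0.1292, 0.2857]
tool_rot: [0.467, 0.884, -0.0, 0.001]
wrist_force: [-7.2, -9.5, 4.1]
grip_width: 0.168
```

Call:
carry_out --commands '[[[0,0,0],0],[[0,0,0],0]]'

```text
time_s: 4.32
eef_pos: [0.6241, -0.1295, 0.2858]
tool_rot: [0.469, 0.883, -0.0, 0.001]
wrist_force: [2.8, -4.4, 0.0]
grip_width: 0.167
```

```bash
python3 -c "
from h import *
s,R=st();p=s['eef_pos']
C=np.array([.558,-.0325])
print('rad',np.hypot(*(p[:2]-C)),np.arctan2(*(p[:2]-C)[::-1]))
im=snap('top','top1.png')[180:310,250:380,::-1]
cv2.imwrite('pics/top1c.png',cv2.resize(im,None,fx=4.5,fy=4.5,interpolation=cv2.INTER_CUBIC))"
```

```text
t 4.33 p [ 0.6241 -0.1295  0.2858] yang 0.5949 zax [ 9.e-04 -1.e-03 -1.e+00] F [ 2.8 -4.4  0. ] M [-0.86 -0.5   0.11] gw 0.167 q6 -0.801
rad 0.11738558016764863 -0.9727841832392987
```

View pics/top1c.png

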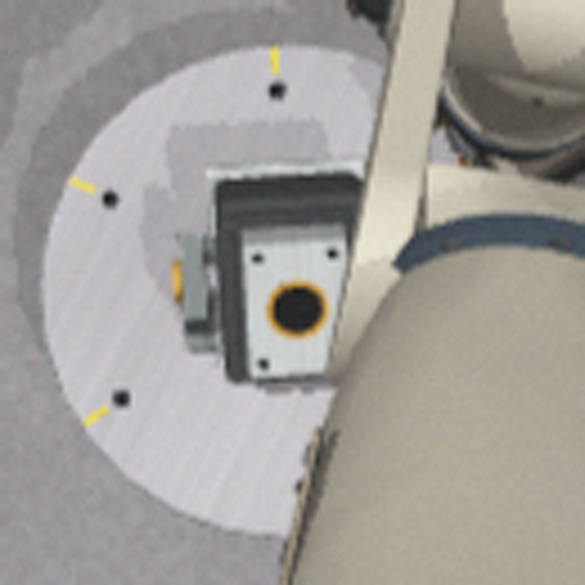

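Call:
carry_out --commands '[[[0,0,0],0],[[0,0,0],0],[[0,0,0],0]]' --fingers 0.3

```text
time_s: 4.75
eef_pos: [0.6237, -0.1289, 0.2855]
tool_rot: [0.468, 0.883, 0.0, -0.0]
wrist_force: [0.5, 0.3, -0.4]
grip_width: 0.475
```

Call:
carry_out --commands '[[[0,0,-0.06],0],[[0,0,-0.12],0],[[0,0,-0.12],0]]'

```text
time_s: 5.12
eef_pos: [0.6251, -0.1292, 0.4111]
tool_rot: [0.468, 0.884, 0.001, 0.004]
wrist_force: [-0.3, 0.4, -0.3]
grip_width: 0.7
```

```bash
python3 -c "
from h import *
s,R=st()
A=(np.arctan2(1,1))
# plate rect corners long axis
exec(open('meas.py').read().split('im=cv2.imread')[0])
for c in cs:
    (x,y),wh,a=cv2.minAreaRect(c)
    if abs(x-428)<5 and abs(y-285)<6:
        h=cv2.convexHull(c)[:,0].astype(float)
        W=np.array([onz('top',u,v,.006)[:2] for u,v in h]).astype(np.float32)
        B=cv2.boxPoints(cv2.minAreaRect(W*1000));print(B)
        for i in range(4):
            d=B[(i+1)%4]-B[i];print(np.hypot(*d),np.arctan2(d[1],d[0]))
"
```

```text
t 5.12 p [ 0.6251 -0.1292  0.4111] yang 0.5959 zax [ 0.0087 -0.0016 -1.    ] F [-0.3  0.4 -0.3] M [ 0.01 -0.13  0.01] gw 0.7 q6 -0.802
px 487.9230651855469 299.61541748046875 world mm 431.3241271972656 -455.6842346191406 (90.72845458984375, 64.52019500732422) 55.56358337402344
px 428.54638671875 285.5206298828125 world mm 464.6123962402344 -311.80145263671875 (49.9083251953125, 69.18482971191406) 65.00366973876953
px 426.25677490234375 240.54052734375 world mm 574.983154296875 -308.7763671875 (52.46990966796875, 37.822120666503906) 54.08948516845703
[[ 422.71542 -319.8009 ]
 [ 485.42007 -349.03564]
 [ 506.50937 -303.802  ]
 [ 443.80472 -274.56726]]
69.18485 -0.4362679
49.908325 1.1345276
69.18485 2.705325
49.908325 -2.0070653
```

```bash
python3 -c "
from h import *
st();print(cmd((.465,-.312,.40),1.135),cmd((.465,-.312,.30),1.135))"
```

```text
t 5.12 p [ 0.6251 -0.1292  0.4111] yang 0.5959 zax [ 0.0087 -0.0016 -1.    ] F [-0.3  0.4 -0.3] M [ 0.01 -0.13  0.01] gw 0.7 q6 -0.802
(array([-0.0614, -0.2352,  0.01  ]), -0.5391) (array([-0.0607, -0.2358,  0.11  ]), -0.5391)
```

Call:
carry_out --commands '[[[-0.061,-0.235,0.005],-0.539],[[-0.061,-0.235,0.005],-0.539],[[-0.061,-0.235,0.005],-0.539],[[-0.061,-0.235,0.005],-0.539],[[-0.061,-0.235,0.005],-0.539],[[-0.061,-0.235,0.005],-0.539]]' --fingers 0.2

```text
time_s: 5.88
eef_pos: [0.4636, -0.3112, 0.4]
tool_rot: [0.217, 0.976, 0.0, -0.0]
wrist_force: [0.6, 0.8, 0.3]
grip_width: 0.797
```

```bash
python3 -c "
from h import *
s,R=st();np.save('p2.npy',np.r_[s['eef_pos'],s['tool_rot']]);snap('wrist','w2.png')
for n,(x0,y0,x1,y1) in(('top',(250,180,380,310)),('scene',(250,190,385,320))):
    im=snap(n,n+'2.png')[y0:y1,x0:x1,::-1]
    cv2.imwrite('pics/'+n+'2c.png',cv2.resize(im,None,fx=4.5,fy=4.5,interpolation=cv2.INTER_CUBIC))
st()"
```

```text
t 5.88 p [ 0.4636 -0.3112  0.4   ] yang 1.1338 zax [-5.e-04  9.e-04 -1.e+00] F [0.6 0.8 0.3] M [ 0.   -0.16  0.01] gw 0.797 q6 -1.728
t 6.03 p [ 0.4645 -0.3105  0.4004] yang 1.1365 zax [-2.e-04  4.e-04 -1.e+00] F [-0.8  0.2 -0. ] M [ 0.01 -0.13  0.04] gw 0.797 q6 -1.729
```

View pics/w2.png

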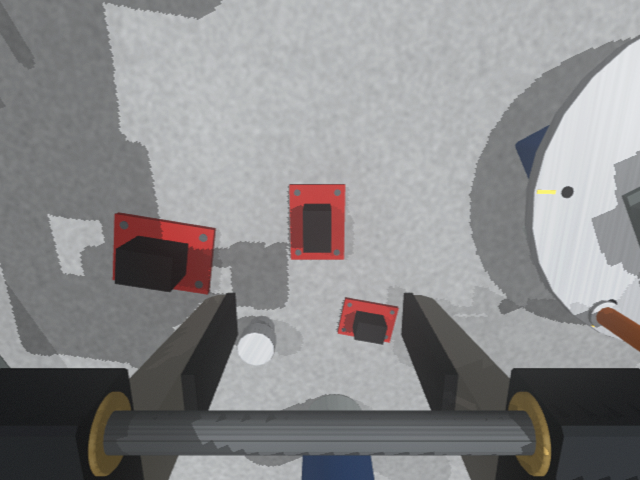

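View pics/top2c.png

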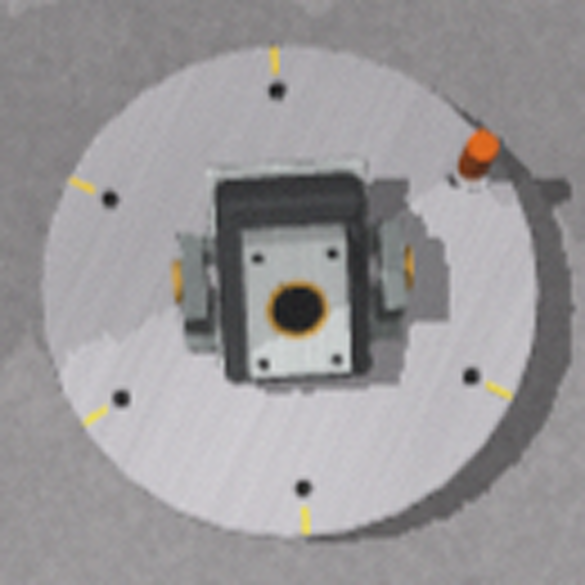

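View pics/scene2c.png

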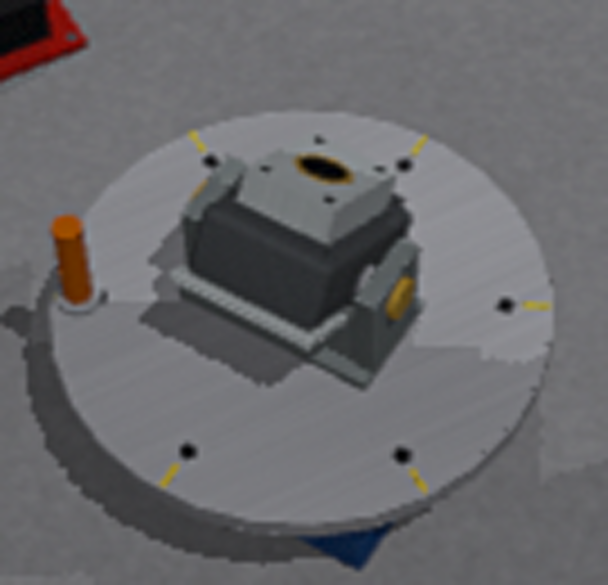

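```bash
python3 - <<'E'
from h import *
pairs=dict(hi_l=((257,258),(329,199)),hi_r=((332,253),(265,168)),lo_l=((264,363),(381,170)),lo_r=((337,358),(318,140)),hole=((297,308),(324,168)))
P={}
for k,(a,b) in pairs.items():
    X,e=tri([ray('top',250+a[0]/4.5,180+a[1]/4.5),ray('scene',250+b[0]/4.5,190+b[1]/4.5)]);P[k]=X;print(k,X.round(4),round(e[0],4))
up=(P['hi_l']+P['hi_r']-P['lo_l']-P['lo_r'])/2; y=(P['hi_l']+P['lo_l']-P['hi_r']-P['lo_r'])/2
print(up,np.linalg.norm(up),y,np.linalg.norm(y),'slope',np.arctan2(up[2],np.hypot(*up[:2])),'yaw',np.arctan2(up[1],up[0]),np.arctan2(-y[0],y[1]))
c=sum(P[k] for k in list(P)[:4])/4;print('c',c)
# wrist plate
p=np.load('p2.npy');pose=(p[:3],p[3:])
im=cv2.imread('pics/w2.png');h=cv2.cvtColor(im,cv2.COLOR_BGR2HSV)
m=(((h[...,0]<8)|(h[...,0]>172))&(h[...,1]>130)).astype(np.uint8)*255
cs,_=cv2.findContours(m,cv2.RETR_EXTERNAL,cv2.CHAIN_APPROX_NONE)
for q in cs:
    if cv2.contourArea(q)<800: continue
    hl=cv2.convexHull(q)[:,0]
    W=np.array([onz('wrist',u,v,.006,pose)[:2] for u,v in hl],np.float32)*1000
    r=cv2.minAreaRect(W);B=cv2.boxPoints(r);d=B[1]-B[0];d2=B[2]-B[1]
    print(cv2.minAreaRect(q)[0],r[0],np.hypot(*d),np.arctan2(d[1],d[0]),np.hypot(*d2),np.arctan2(d2[1],d2[0]))
cv2.imwrite('pics/w2c.png',cv2.resize(im[170:350,100:420],None,fx=2.5,fy=2.5))
E
```

```text
hi_l [ 0.5575 -0.0148  0.1605] 0.0013
hi_r [ 0.5602 -0.051   0.1607] 0.0012
lo_l [ 0.5093 -0.0184  0.1309] 0.0006
lo_r [ 0.5122 -0.0547  0.1316] 0.001
hole [ 0.5349 -0.0345  0.1469] 0.001
[0.04809596 0.00359664 0.02934847] 0.05645785987227414 [-0.00279471  0.03624722 -0.00042138] 0.03635724288808037 slope 0.5466516314139682 yaw 0.0746415721443697 0.0769490368569925
c [ 0.53480785 -0.03473692  0.14591438]
(367.51470947265625, 319.91558837890625) (576.3291015625, -310.9536437988281) 37.844063 -0.6269304 52.32557 0.9438663
(161.40798950195312, 253.08554077148438) (433.2220153808594, -457.7002868652344) 65.48394 -0.60455644 90.87295 0.96624005
(317.0, 221.5) (466.8194274902344, -314.10748291015625) 68.219154 -0.43712267 48.98472 1.1336732
```

View pics/w2c.png

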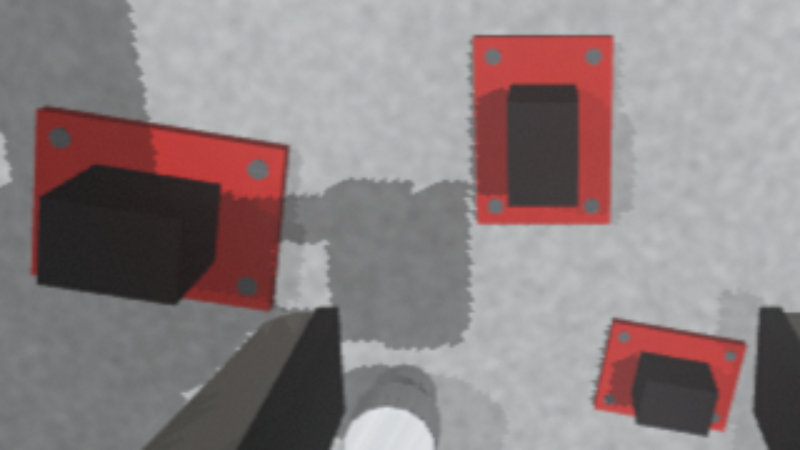

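```bash
python3 -c "
from h import *
st();print(cmd((.4657,-.313,.202),1.135))"
```

```text
t 6.03 p [ 0.4645 -0.3105  0.4004] yang 1.1365 zax [-2.e-04  4.e-04 -1.e+00] F [-0.8  0.2 -0. ] M [ 0.01 -0.13  0.04] gw 0.797 q6 -1.729
(array([-0.0023, -0.0018,  0.1984]), 0.0015)
```

Call:
carry_out --commands '[[[-0.002,-0.002,0.06],0.001],[[-0.002,-0.002,0.12],0.001],[[-0.002,-0.002,0.17],0.001],[[-0.002,-0.002,0.19],0.001],[[-0.002,-0.002,0.198],0.001],[[-0.002,-0.002,0.198],0.001],[[-0.002,-0.002,0.198],0.001]]' --fingers 0.5

```text
time_s: 6.9
eef_pos: [0.4653, -0.3142, 0.2038]
tool_rot: [0.216, 0.976, -0.0, 0.001]
wrist_force: [0.3, -0.5, 1.3]
grip_width: 0.499
```

```bash
python3 -c "
from h import *
s,R=st();np.save('p3.npy',np.r_[s['eef_pos'],s['tool_rot']]);snap('wrist','w3.png')"
```

```text
t 6.9 p [ 0.4653 -0.3142  0.2038] yang 1.1344 zax [ 0.0016 -0.001  -1.    ] F [ 0.3 -0.5  1.3] M [ 0.05 -0.15 -0.02] gw 0.499 q6 -1.731
```

View pics/w3.png

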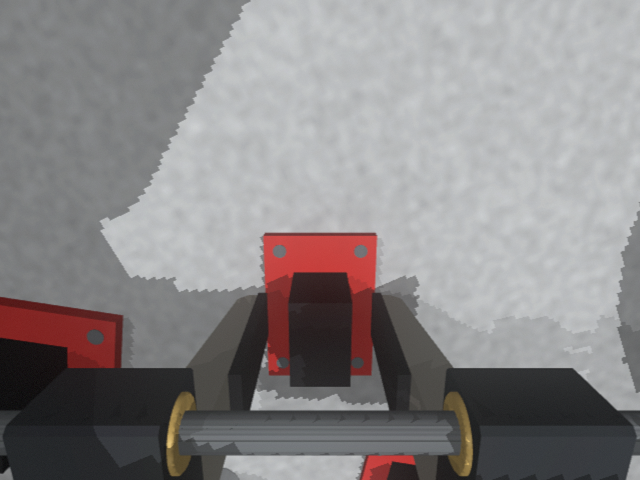

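```bash
python3 -c "
from h import *
p=np.load('p3.npy');pose=(p[:3],p[3:]);R=Ro.from_quat(p[3:]).as_matrix()
for u,v,z in((263,234,.006),(376,234,.006),(268,375,.006),(373,375,.006),(289,273,.04),(350,272,.04),(290,386,.04),(350,386,.04)):
    X=onz('wrist',u,v,z,pose);print((R.T@(X-p[:3])).round(4))
"
```

```text
[ 0.0342 -0.0243  0.1977]
[0.0342 0.0252 0.1977]
[-0.0365 -0.0245  0.1979]
[-0.0365  0.0265  0.1979]
[ 0.0281 -0.0107  0.1637]
[0.0285 0.0115 0.1637]
[-0.0193 -0.0112  0.1638]
[-0.0193  0.0125  0.1638]
```

Call:
carry_out --commands '[[[-0.001,0.001,0.001],0],[[-0.001,0.001,0.001],0],[[-0.001,0.001,0.001],0],[[-0.001,0.001,0.001],0],[[-0.001,0.001,0.001],0]]' --fingers 1 --grip_force 20

```text
time_s: 7.58
eef_pos: [0.4661, -0.3137, 0.202]
tool_rot: [0.217, 0.976, -0.0, 0.0]
wrist_force: [-0.2, 0.6, 5.5]
grip_width: 0.261
```

Call:
carry_out --commands '[[[0,0,-0.03],0],[[0,0,-0.09],0],[[0,0,-0.148],0],[[0,0,-0.148],0]]'

```text
time_s: 8.07
eef_pos: [0.4671, -0.3144, 0.354]
tool_rot: [0.217, 0.976, -0.001, 0.004]
wrist_force: [-0.7, -0.9, -2.0]
grip_width: 0.258
```

```bash
python3 -c "
from h import *
s,R=st();np.save('p4.npy',np.r_[s['eef_pos'],s['tool_rot']]);snap('wrist','w4.png')
th=.545;g=.073;C=np.array([.558,-.0325,.111]);u=np.array([np.cos(g),np.sin(g),0])
n=-np.sin(th)*u+np.array([0,0,np.cos(th)]);x=np.cos(th)*u+np.array([0,0,np.sin(th)])
port=C+.045*n;top=port+.035*x
print('port',port,'topedge',top,'axis final',port+.031*n,'TCP final',port+.031*n+[0,0,.171])
print(n,x)
"
```

```text
t 8.07 p [ 0.4671 -0.3144  0.354 ] yang 1.1339 zax [ 0.0065 -0.0044 -1.    ] F [-0.7 -0.9 -2. ] M [ 0.06 -0.11 -0.05] gw 0.258 q6 -1.729
port [ 0.53473332 -0.03420149  0.14948073] topedge [ 0.56458306 -0.03201858  0.16762536] axis final [ 0.51870516 -0.03537363  0.17598967] TCP final [ 0.51870516 -0.03537363  0.34698967]
[-0.51703738 -0.03781092  0.85512729] [0.85284982 0.06236886 0.51841809]
```

View pics/w4.png

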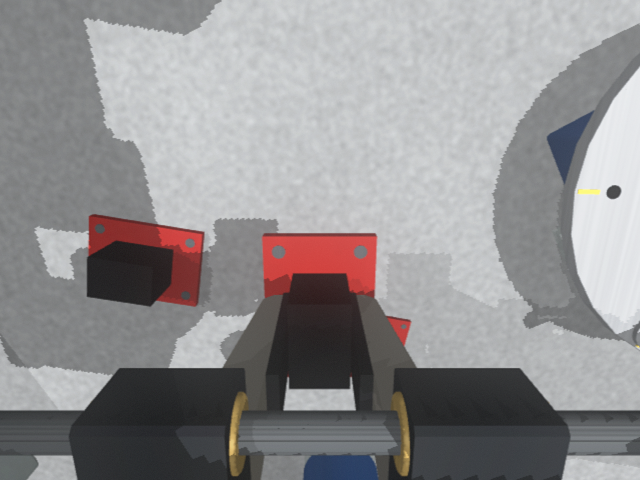

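```bash
python3 -c "
from h import *
st();print(cmd((.5367,-.034,.405),1.644))"
```

```text
t 8.12 p [ 0.4663 -0.3138  0.3513] yang 1.1339 zax [ 0.0031 -0.0021 -1.    ] F [-1.2  0.6 -2.1] M [ 0.05 -0.13 -0.04] gw 0.262 q6 -1.729
(array([ 0.0544,  0.2833, -0.0541]), -0.5101)
```

Call:
carry_out --commands '[[[0,0.01,-0.054],0],[[0.054,0.283,-0.054],-0.51],[[0.054,0.283,-0.054],-0.51],[[0.054,0.283,-0.054],-0.51],[[0.054,0.283,-0.054],-0.51],[[0.054,0.283,-0.054],-0.51],[[0.054,0.283,-0.054],-0.51],[[0.054,0.283,-0.054],-0.51],[[0.054,0.283,-0.054],-0.51]]'

```text
time_s: 9.25
eef_pos: [0.5364, -0.0354, 0.403]
tool_rot: [-0.036, 0.999, -0.0, -0.001]
wrist_force: [1.0, 0.9, -0.2]
grip_width: 0.26
```

```bash
cat > look.py <<'E'
import sys
from h import *
k=sys.argv[1]
s,R=st();np.save(f'p{k}.npy',np.r_[s['eef_pos'],s['tool_rot']]);w=snap('wrist',f'w{k}.png')
for n,(x0,y0,x1,y1) in(('top',(250,180,380,310)),('scene',(250,150,385,320))):
    if n not in sys.argv[2:]: continue
    im=snap(n,n+k+'.png')[y0:y1,x0:x1,::-1]
    cv2.imwrite(f'pics/{n}{k}c.png',cv2.resize(im,None,fx=4.5 if n=='top' else 3.5,fy=4.5 if n=='top' else 3.5,interpolation=cv2.INTER_CUBIC))
E
python3 look.py 5 scene; python3 -c "
from h import *
print(cmd((.5367,-.034,.375),1.644))"
```

```text
t 9.25 p [ 0.5364 -0.0354  0.403 ] yang 1.6427 zax [-1.2e-03 -2.0e-04 -1.0e+00] F [ 1.   0.9 -0.2] M [ 0.05 -0.15 -0.06] gw 0.26 q6 -1.711
(array([-0.0002,  0.0013,  0.0285]), -0.0015)
```

View pics/w5.png

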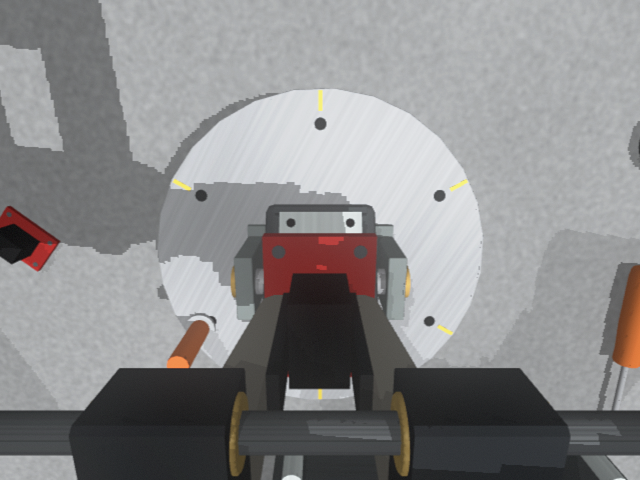

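View pics/scene5c.png

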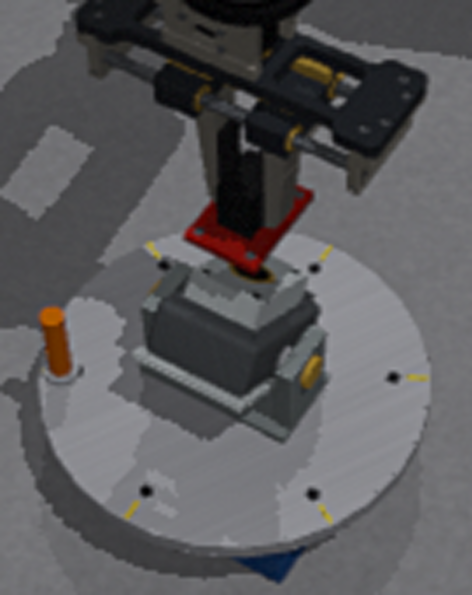

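Call:
carry_out --commands '[[[0,0.001,0.015],0],[[0,0.001,0.026],0],[[0,0.001,0.03],0],[[0,0.001,0.033],0],[[0,0.001,0.035],0]]' --grip_force 6

```text
time_s: 9.98
eef_pos: [0.5367, -0.0333, 0.3688]
tool_rot: [-0.037, 0.999, -0.0, -0.0]
wrist_force: [-4.1, 0.2, 4.3]
grip_width: 0.26
```

```bash
python3 look.py 6 scene; 
```

```text
t 9.97 p [ 0.5367 -0.0333  0.3688] yang 1.6441 zax [-3.e-04 -0.e+00 -1.e+00] F [-4.1  0.2  4.3] M [0.05 0.37 0.01] gw 0.26 q6 -1.709
```

View pics/w6.png

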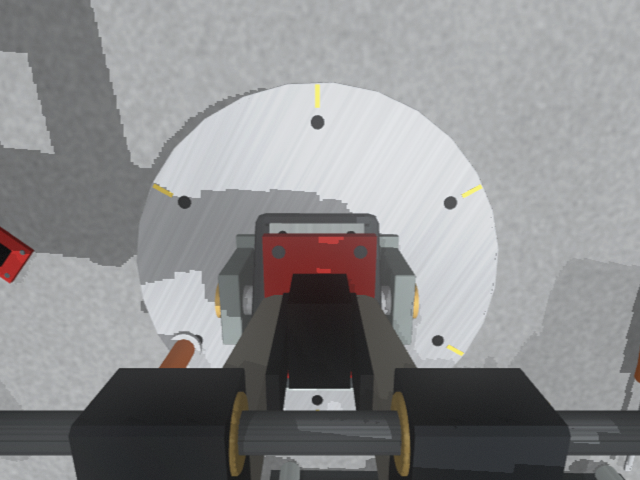

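View pics/scene6c.png

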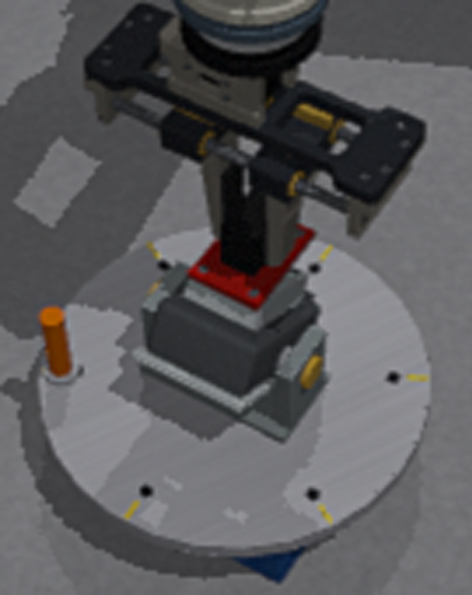

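Call:
carry_out --commands '[[[0.002,0,0.001],0],[[0.004,0,0.002],0],[[0.006,0,0.004],0],[[0.008,0,0.006],0],[[0.01,0,0.008],0],[[0.012,0,0.01],0]]'

```text
time_s: 10.82
eef_pos: [0.5245, -0.0342, 0.3585]
tool_rot: [-0.037, 0.999, 0.0, -0.0]
wrist_force: [1.0, 0.6, 1.2]
grip_width: 0.262
```

```bash
python3 look.py 7 scene; 
```

```text
t 10.82 p [ 0.5245 -0.0342  0.3585] yang 1.644 zax [-2.e-04  0.e+00 -1.e+00] F [1.  0.6 1.2] M [-0.01 -0.39 -0.  ] gw 0.262 q6 -1.712
```

View pics/w7.png

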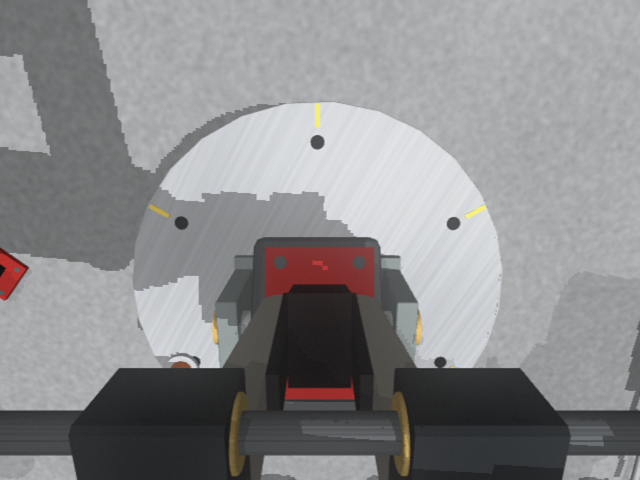

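View pics/scene7c.png

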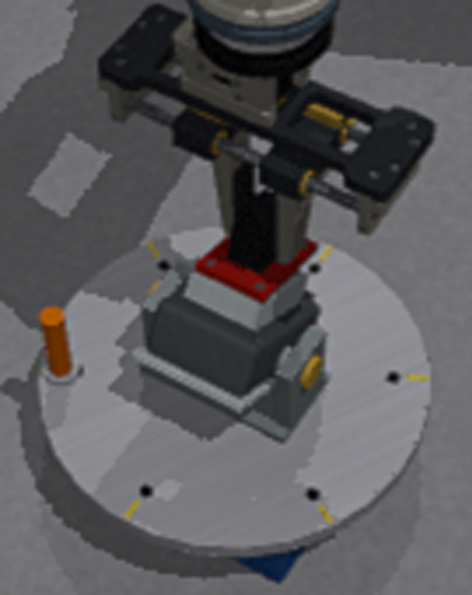

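Call:
carry_out --commands '[[[0.0015,0,0.002],0],[[0.003,0,0.0045],0],[[0.0045,0,0.007],0],[[0.0055,0,0.0095],0],[[0.006,0,0.0115],0],[[0.006,0,0.0115],0]]'

```text
time_s: 11.68
eef_pos: [0.5185, -0.0346, 0.3469]
tool_rot: [-0.037, 0.999, 0.0, -0.0]
wrist_force: [-0.3, 0.2, -1.3]
grip_width: 0.261
```

```bash
python3 look.py 8 scene top; 
```

```text
t 11.68 p [ 0.5185 -0.0346  0.3469] yang 1.644 zax [-7.e-04  0.e+00 -1.e+00] F [-0.3  0.2 -1.3] M [ 0.07 -0.11 -0.02] gw 0.261 q6 -1.714
```

View pics/w8.png

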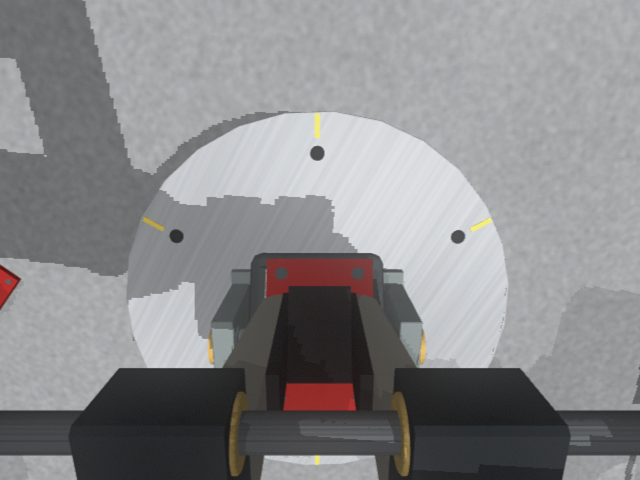

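View pics/scene8c.png

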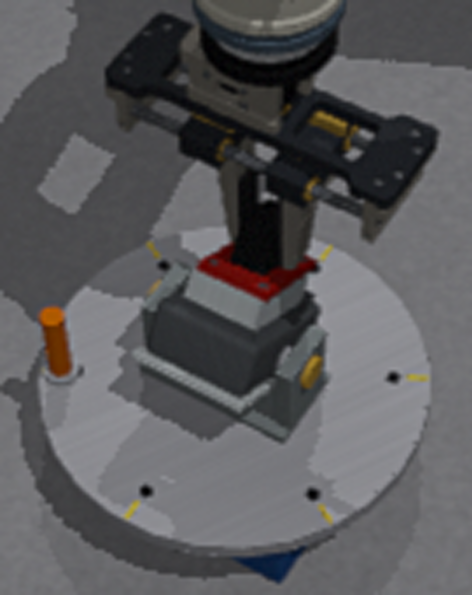

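Call:
carry_out --commands '[[[-0.0005,0,0.001],0],[[-0.001,0,0.0017],0],[[-0.001,0,0.0017],0]]'

```text
time_s: 12.2
eef_pos: [0.5193, -0.0346, 0.3452]
tool_rot: [-0.037, 0.999, 0.0, -0.001]
wrist_force: [-4.2, -0.6, 0.8]
grip_width: 0.262
```

```bash
python3 look.py 9; python3 -c "
import cv2
a=cv2.imread('pics/scene8.png')[215:265,290:360];b=cv2.imread('pics/w9.png')[235:415,230:410]
cv2.imwrite('pics/z8.png',cv2.resize(a,None,fx=10,fy=10,interpolation=cv2.INTER_CUBIC))
cv2.imwrite('pics/z9.png',cv2.resize(b,None,fx=3.3,fy=3.3,interpolation=cv2.INTER_CUBIC))"
```

```text
t 12.2 p [ 0.5193 -0.0346  0.3452] yang 1.644 zax [-1.5e-03  1.0e-04 -1.0e+00] F [-4.2 -0.6  0.8] M [0.05 0.51 0.  ] gw 0.262 q6 -1.713
```

View pics/z8.png

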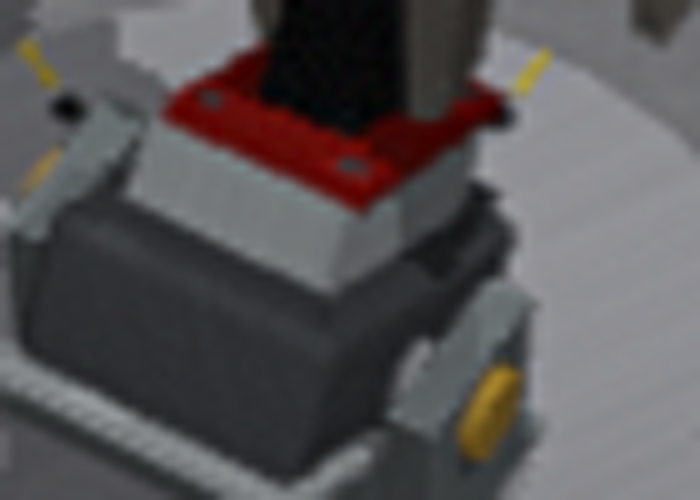

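View pics/z9.png

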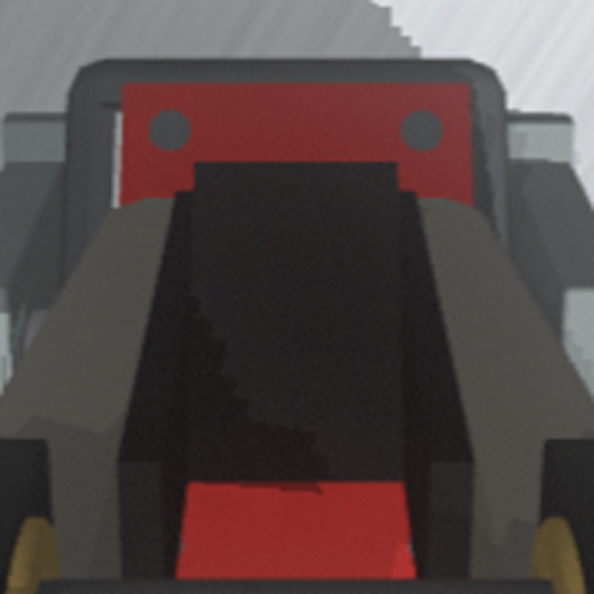

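```bash
python3 -c "
from h import *
im=snap('scene','scene9.png')[:,:,::-1]
a=cv2.imread('pics/scene2.png')[215:255,295:345];b=im[215:255,295:345]
f=lambda q:cv2.resize(q,None,fx=7.9,fy=7.9,interpolation=cv2.INTER_CUBIC)
cv2.imwrite('pics/z10.png',cv2.convertScaleAbs(np.hstack([f(a),f(b)]),alpha=1.4))
th=.547;g=.073;C=np.array([.558,-.0325,.111]);u=np.array([np.cos(g),np.sin(g),0]);y=np.array([-np.sin(g),np.cos(g),0])
n=-np.sin(th)*u+np.array([0,0,np.cos(th)]);x=np.cos(th)*u+np.array([0,0,np.sin(th)])
for i,j in((1,1),(1,-1),(-1,1),(-1,-1)):
  for k in(0,.006):
    P=C+(.045+k)*n+i*.035*x+j*.025*y; uv=np.array(proj('scene',P));print(i,j,k,uv.round(1),((uv-[295,215])*7.9).round())
"
```

```text
1 1 0 [325.3 235.5] [239. 162.]
1 1 0.006 [326. 233.] [245. 142.]
1 -1 0 [305.4 225.9] [83. 86.]
1 -1 0.006 [306.2 223.5] [88. 67.]
-1 1 0 [339.1 227.3] [348.  97.]
-1 1 0.006 [339.8 225. ] [354.  79.]
-1 -1 0 [320.1 218.4] [199.  27.]
-1 -1 0.006 [320.8 216.1] [204.   9.]
```

View pics/z10.png

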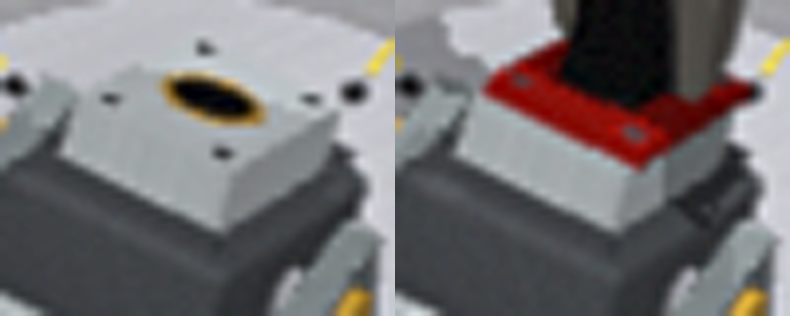

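```bash
python3 -c "
import cv2,numpy as np
for k in('3','9'):
    im=cv2.imread(f'pics/w{k}.png');h=cv2.cvtColor(im,cv2.COLOR_BGR2HSV)
    m=((h[...,0]<8)|(h[...,0]>172))&(h[...,1]>120)&(h[...,2]>40)
    for c in(300,320,335): 
        r=np.where(m[:,c])[0];r=r[(r>200)&(r<420)]; d=np.split(r,np.where(np.diff(r)>1)[0]+1);print(k,c,[(q[0],q[-1]) for q in d])
    for r in(245,250,255,262,266,270,280):
        q=np.where(m[r,240:400])[0]+240; print(k,'row',r,q.min() if len(q) else None,q.max() if len(q) else None)
    g=cv2.cvtColor(im,cv2.COLOR_BGR2GRAY)
    n,l,s,ce=cv2.connectedComponentsWithStats((h[...,1]<90).astype(np.uint8)[230:300])
    print([(ce[i]+[0,230],s[i,4]) for i in range(1,n) if 30<s[i,4]<400])
"
```

```text
3 300 [(np.int64(235), np.int64(272))]
3 320 [(np.int64(234), np.int64(272))]
3 335 [(np.int64(234), np.int64(272))]
3 row 245 264 375
3 row 250 264 375
3 row 255 264 375
3 row 262 265 375
3 row 266 265 374
3 row 270 265 374
3 row 280 265 374
[(array([279.04444444, 250.91851852]), np.int32(135)), (array([360.32061069, 250.90839695]), np.int32(131))]
9 300 [(np.int64(260), np.int64(283)), (np.int64(381), np.int64(410))]
9 320 [(np.int64(260), np.int64(283)), (np.int64(381), np.int64(410))]
9 335 [(np.int64(261), np.int64(283)), (np.int64(381), np.int64(410))]
9 row 245 None None
9 row 250 None None
9 row 255 None None
9 row 262 267 370
9 row 266 267 371
9 row 270 268 371
9 row 280 267 371
[(array([280.90243902, 274.        ]), np.int32(123)), (array([357.28346457, 274.03149606]), np.int32(127))]
```

```bash
cat > tilt.py <<'E'
from h import *
from scipy.optimize import least_squares
c=arm.get_calibration('wrist');M=np.linalg.inv(np.array(c['mount']))
def row(P): q=M[:3,:3]@np.array(P)+M[:3,3]; return c['fy']*q[1]/q[2]+c['cy'], c['fx']/q[2]
def model(phi,x0,z0,xs,half):
    # plate frame (X, H): tool x = x0 + ..., tool z = z0 - H (underside centre at z0)
    out=[]
    for X,H in((.035,0),(xs,.006),(.018,.006),(-.018,.040)):
        x=x0+X*np.cos(phi)-H*(-np.sin(phi)); z=z0+X*np.sin(phi)-H*np.cos(phi)
        out.append(row((x,0,z)))
    return [o[0] for o in out]+[2*half*out[1][1]]
def fit3(rows,sp):
    f=lambda v:np.array(model(0,v[0],v[1],v[2],v[3]))-[*rows,sp]
    return least_squares(f,[0,.2035,.026,.018],x_scale=[.01,.01,.01,.01])
def fit(rows,sp,xs,half):
    f=lambda v:np.array(model(v[0],v[1],v[2],xs,half))-[*rows,sp]
    return least_squares(f,[.4,0,.2],x_scale=[.1,.01,.01])
r3=fit3([234.2,250.9,272.6,386.],81.28);print(r3.x.round(4),r3.fun.round(2))
if __name__=='__main__':
    r=fit([260,274.,283.6,380.7],76.38,r3.x[2],r3.x[3]);print(r.x.round(4),r.fun.round(2))
    phi,x0,z0=r.x
    print('axis height h',.031,'axis at',x0+.031*np.sin(phi),z0-.031*np.cos(phi))
E
python3 tilt.py
```

```text
[-0.003   0.2062  0.0286  0.0183] [-0.41  0.    0.55 -0.13 -0.  ]
[ 0.419  -0.0162  0.2071] [-2.31 -4.67  7.52 -0.53 -1.57]
axis height h 0.031 axis at -0.0035852923879777423 0.17873615189211406
```

```bash
python3 - <<'E'
s=open('tilt.py').read()
s=s.replace("""    return [o[0] for o in out]+[2*half*out[1][1]]""","""    def alt(X,H):
        x=x0+X*np.cos(phi)+H*np.sin(phi); z=z0+X*np.sin(phi)-H*np.cos(phi); return row((x,0,z))[0]
    o=[q[0] for q in out]; o[0]=min(o[0],alt(.035,.006)); o[2]=min(o[2],alt(.018,.04))
    return o+[2*half*out[1][1]]""")
open('tilt.py','w').write(s)
E
python3 tilt.py
```

```text
[-0.003   0.2062  0.0286  0.0183] [-0.41  0.    0.55 -0.13 -0.  ]
[ 0.5319 -0.0155  0.1981] [ 0.42 -0.41  0.27 -0.26  0.49]
axis height h 0.031 axis at 0.0002492609901790545 0.17140177074113702
```

```bash
python3 -c "
import cv2,numpy as np
for k in('2','9'):
    a=cv2.imread(f'pics/scene{k}.png')[214:244,300:346]
    a=cv2.convertScaleAbs(cv2.resize(a,None,fx=17,fy=17,interpolation=cv2.INTER_LANCZOS4),alpha=1.5)
    for i in range(0,46,5): cv2.putText(a,str(300+i),(i*17,10),0,.35,(0,255,255),1);cv2.line(a,(i*17,0),(i*17,510),(0,120,120),1)
    for i in range(0,30,5): cv2.putText(a,str(214+i),(0,i*17+10),0,.35,(0,255,255),1);cv2.line(a,(0,i*17),(782,i*17),(0,120,120),1)
    cv2.imwrite(f'pics/zz{k}.png',a)
"
```

```text
(no output)
```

View pics/zz2.png

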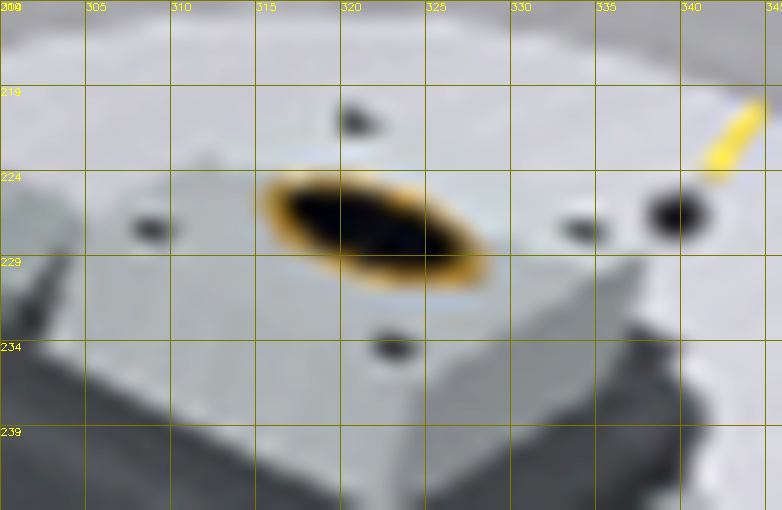

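View pics/zz9.png

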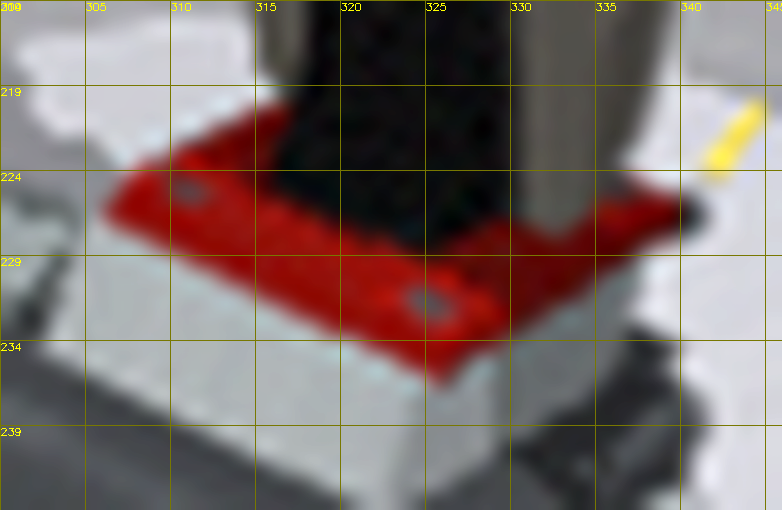

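Call:
carry_out --commands '[[[0.0016,-0.001,-0.0026],0],[[-0.002,-0.001,-0.005],0],[[-0.0044,-0.001,-0.0062],0],[[-0.005,-0.001,-0.005],0],[[-0.0056,-0.001,-0.0034],0]]'

```text
time_s: 12.92
eef_pos: [0.5254, -0.0351, 0.3487]
tool_rot: [-0.037, 0.999, 0.0, -0.0]
wrist_force: [-2.4, -0.5, 5.6]
grip_width: 0.262
```

Call:
carry_out --commands '[[[0.0004,0,0.001],0],[[0.0008,0,0.0017],0],[[0.0011,0,0.0022],0],[[0.0014,0,0.0026],0],[[0.0014,0,0.0026],0]]'

```text
time_s: 13.55
eef_pos: [0.5247, -0.0352, 0.3474]
tool_rot: [-0.037, 0.999, -0.0, 0.001]
wrist_force: [-0.1, 0.8, 8.5]
grip_width: 0.258
```

```bash
cat > look2.py <<'E'
import sys
from h import *
k=sys.argv[1]
s,R=st();np.save(f'p{k}.npy',np.r_[s['eef_pos'],s['tool_rot']]);im=snap('wrist',f'w{k}.png')[:,:,::-1]
sc=snap('scene',f'scene{k}.png')[:,:,::-1]
h=cv2.cvtColor(np.ascontiguousarray(im),cv2.COLOR_BGR2HSV)
m=((h[...,0]<8)|(h[...,0]>172))&(h[...,1]>120)&(h[...,2]>40)
for c in(300,320,335): 
    r=np.where(m[:,c])[0];r=r[(r>200)&(r<420)]; d=np.split(r,np.where(np.diff(r)>1)[0]+1);print([(int(q[0]),int(q[-1])) for q in d])
n,l,stt,ce=cv2.connectedComponentsWithStats((h[...,1]<90).astype(np.uint8)[230:300])
print([(ce[i]+[0,230],stt[i,4]) for i in range(1,n) if 60<stt[i,4]<300])
a=sc[214:244,300:346]
a=cv2.convertScaleAbs(cv2.resize(a,None,fx=17,fy=17,interpolation=cv2.INTER_LANCZOS4),alpha=1.5)
for i in range(0,46,5): cv2.putText(a,str(300+i),(i*17,10),0,.35,(0,255,255),1);cv2.line(a,(i*17,0),(i*17,510),(0,120,120),1)
for i in range(0,30,5): cv2.putText(a,str(214+i),(0,i*17+10),0,.35,(0,255,255),1);cv2.line(a,(0,i*17),(782,i*17),(0,120,120),1)
cv2.imwrite(f'pics/zz{k}.png',a)
cv2.imwrite(f'pics/z{k}.png',cv2.resize(im[235:415,230:410],None,fx=3.3,fy=3.3,interpolation=cv2.INTER_CUBIC))
E
python3 look2.py 11
```

```text
t 13.55 p [ 0.5247 -0.0352  0.3474] yang 1.6439 zax [ 0.0028  0.     -1.    ] F [-0.1  0.8  8.5] M [ 0.11 -0.07  0.02] gw 0.258 q6 -1.714
[(261, 284), (382, 410)]
[(261, 284), (382, 410)]
[(261, 284), (382, 410)]
[(array([280.63333333, 274.65      ]), np.int32(120)), (array([357.57258065, 274.64516129]), np.int32(124))]
```

View pics/zz11.png

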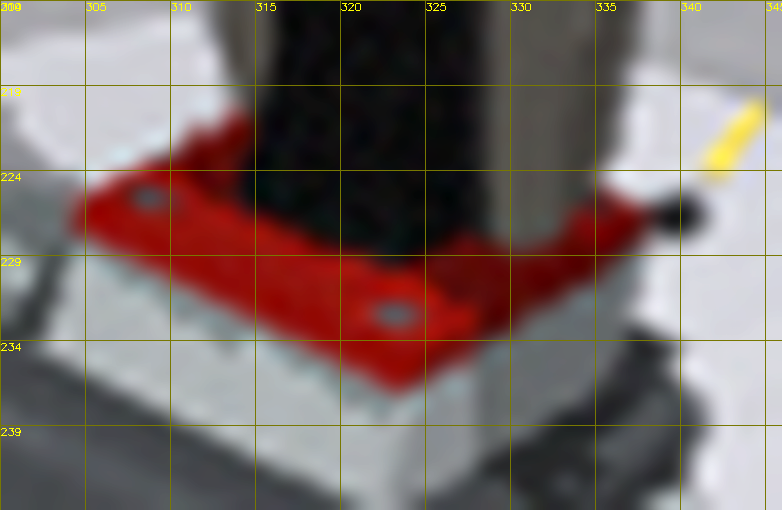

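View pics/z11.png

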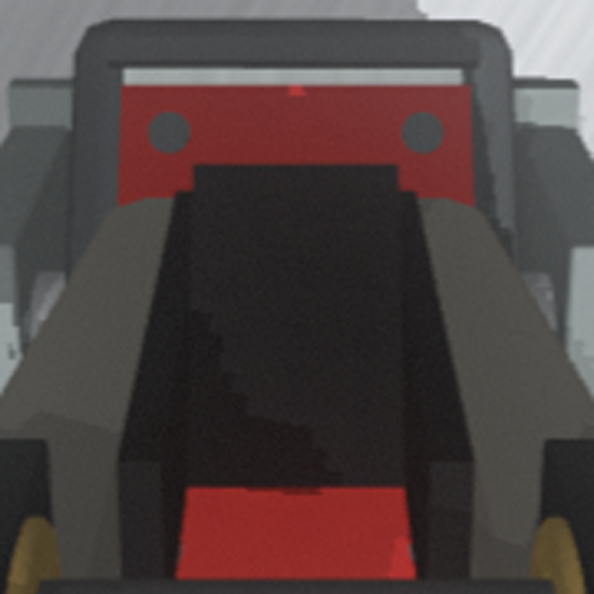

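Call:
carry_out --commands '[[[0.001,0,0.0008],0],[[0.0018,0,0.0015],0],[[0.0026,0,0.0021],0],[[0.0032,0,0.0025],0],[[0.0032,0,0.0025],0]]'

```text
time_s: 14.28
eef_pos: [0.5216, -0.0355, 0.345]
tool_rot: [-0.037, 0.999, -0.0, 0.001]
wrist_force: [-0.3, 0.8, 9.0]
grip_width: 0.261
```

```bash
python3 look2.py 12; python3 -c "
from tilt import *
r=fit([261,274.65,284.7,381.8],76.94,r3.x[2],r3.x[3]);print(r.x.round(4),r.fun.round(2))"
```

```text
t 14.28 p [ 0.5216 -0.0355  0.345 ] yang 1.644 zax [ 3.e-03 -2.e-04 -1.e+00] F [-0.3  0.8  9. ] M [ 0.08 -0.09 -0.07] gw 0.261 q6 -1.715
[(261, 284), (383, 410)]
[(261, 284), (383, 410)]
[(261, 284), (383, 410)]
[(array([280.544, 275.12 ]), np.int32(125)), (array([357.55813953, 275.09302326]), np.int32(129))]
[-0.003   0.2062  0.0286  0.0183] [-0.41  0.    0.55 -0.13 -0.  ]
[ 0.5336 -0.0157  0.1975] [ 0.22 -0.23  0.07 -0.06  0.14]
```

View pics/zz12.png

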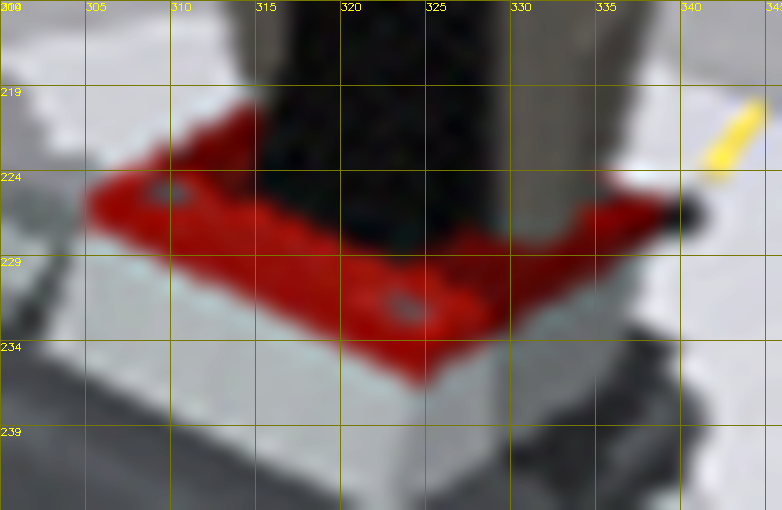

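View pics/z12.png

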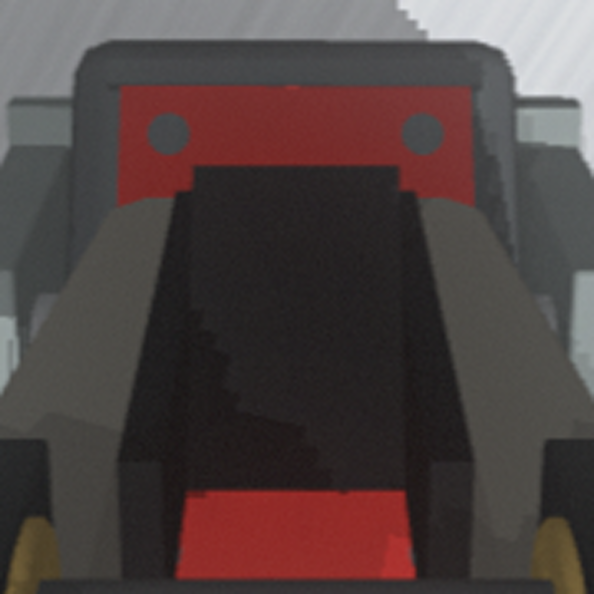

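Call:
carry_out --commands '[[[-0.0003,0,0.0002],0],[[-0.0006,0,0.0004],0],[[-0.0008,0,0.0004],0],[[-0.0008,0,0.0004],0]]'

```text
time_s: 14.88
eef_pos: [0.522, -0.0355, 0.3444]
tool_rot: [-0.037, 0.999, -0.0, 0.001]
wrist_force: [-2.4, -0.7, 10.6]
grip_width: 0.259
```

Call:
carry_out --commands '[[[0,0,0],0],[[0,0,0],0],[[0,0,0],0]]' --grip_force 15

```text
time_s: 15.25
eef_pos: [0.522, -0.0355, 0.3445]
tool_rot: [-0.037, 0.999, -0.0, 0.001]
wrist_force: [-1.4, -0.2, 10.6]
grip_width: 0.259
```

```bash
python3 look2.py 13; python3 -c "
from tilt import *
r=fit([261,275.1,284.7,382.7],77.0,r3.x[2],r3.x[3]);print(r.x.round(4),r.fun.round(2))"
```

```text
t 15.25 p [ 0.522  -0.0355  0.3445] yang 1.6441 zax [ 1.6e-03 -2.0e-04 -1.0e+00] F [-1.4 -0.2 10.6] M [-0.05  0.23 -0.02] gw 0.259 q6 -1.715
[(261, 285), (384, 410)]
[(261, 285), (384, 410)]
[(261, 285), (384, 410)]
[(array([280.58196721, 275.43442623]), np.int32(122)), (array([357.77952756, 275.33858268]), np.int32(127))]
[-0.003   0.2062  0.0286  0.0183] [-0.41  0.    0.55 -0.13 -0.  ]
[ 0.5359 -0.0155  0.1965] [ 0.43 -0.42  0.22 -0.21  0.42]
```

View pics/zz13.png

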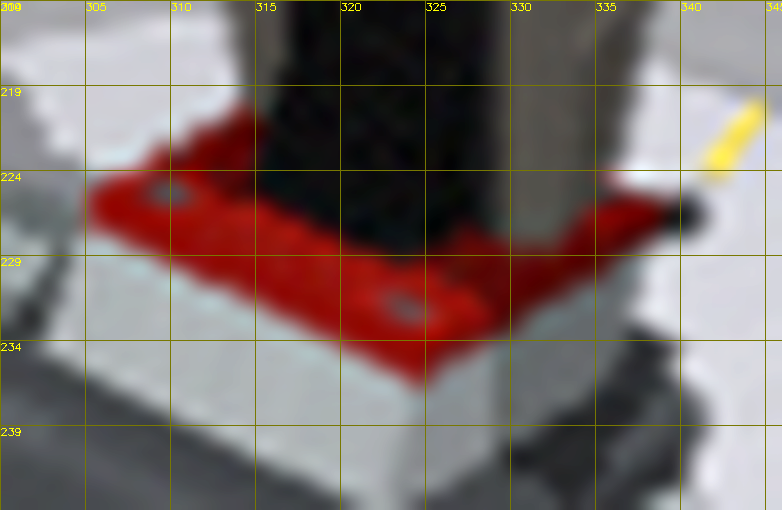

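View pics/z13.png

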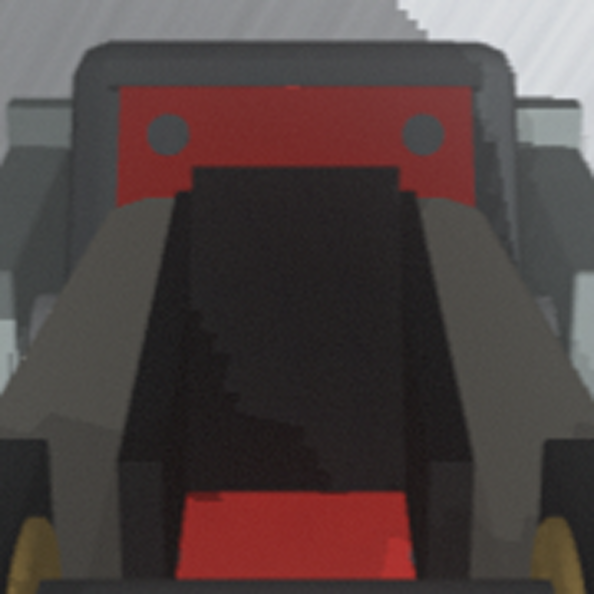

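Call:
carry_out --commands '[[[-0.0005,0,0],0],[[-0.001,0,0],0],[[-0.0014,0,0],0],[[-0.0014,0,0],0]]'

```text
time_s: 15.85
eef_pos: [0.5225, -0.0355, 0.3444]
tool_rot: [-0.037, 0.999, -0.0, -0.001]
wrist_force: [-7.8, -1.3, 16.1]
grip_width: 0.26
```

```bash
cat > cop.py <<'E'
from h import *
F=[];Mo=[]
for i in range(10):
    arm.read_camera('top');s=arm.sense();F.append(s['wrist_force']);Mo.append(s['moment'])
F=np.mean(F,0);Mo=np.mean(Mo,0);print('t',s['time_s'],s['eef_pos'].round(4),'F',F.round(2),'M',Mo.round(3))
dF=F-[0,0,-1.7];dM=Mo[1]+.13
th=.54;a=dM-(-.1965*dF[0]-.0155*dF[2]); print('s',a/(np.sin(th)*dF[0]-np.cos(th)*dF[2]),'Fn',-np.sin(th)*dF[0]+np.cos(th)*dF[2],'Ft',np.cos(th)*dF[0]+np.sin(th)*dF[2])
E
python3 cop.py;python3 look2.py 14
```

```text
t 16.35 [ 0.5225 -0.0355  0.3444] F [-7.98 -1.06 15.47] M [-0.148  1.061 -0.008]
s 0.005938717663293616 Fn 18.833200199184546 Ft 1.9803419347571607
t 16.35 p [ 0.5225 -0.0355  0.3444] yang 1.6441 zax [-1.e-03 -4.e-04 -1.e+00] F [-8.6 -1.4 15. ] M [-0.13  1.05  0.04] gw 0.264 q6 -1.714
[(261, 284), (384, 410)]
[(261, 284), (383, 410)]
[(261, 284), (384, 410)]
[(array([357.71875  , 275.4140625]), np.int32(128)), (array([280.5       , 275.42622951]), np.int32(122))]
```

View pics/zz14.png

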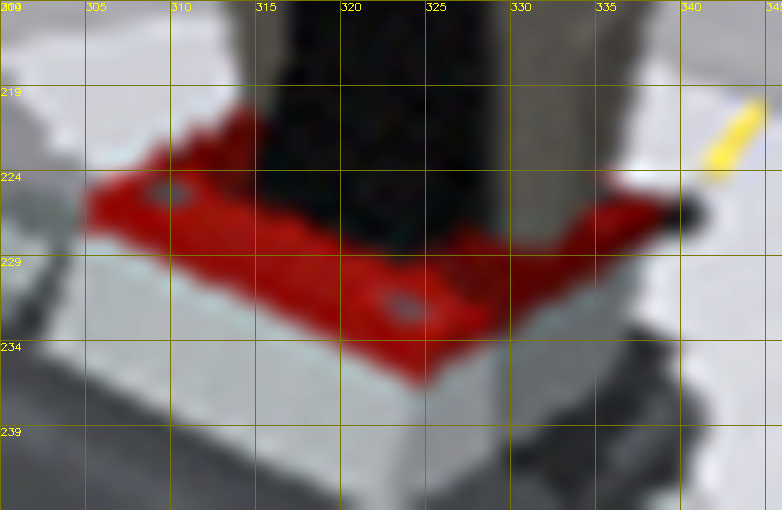

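Call:
carry_out --commands '[[[0.0002,0,-0.0003],0],[[0.0003,0,-0.0005],0],[[0.0003,0,-0.0005],0],[[0.0003,0,-0.0005],0]]'

```text
time_s: 16.95
eef_pos: [0.5224, -0.0355, 0.3445]
tool_rot: [-0.037, 0.999, -0.0, -0.0]
wrist_force: [-4.6, -1.9, 9.4]
grip_width: 0.259
```

```bash
python3 cop.py;python3 look2.py 15; python3 -c "
from tilt import *
r=fit([261,275.4,284.7,383.5],77.2,r3.x[2],r3.x[3]);print(r.x.round(4),r.fun.round(2))"
```

```text
t 17.45 [ 0.5224 -0.0355  0.3445] F [-4.62 -0.93  8.95] M [-0.156  0.581 -0.036]
s 0.0026452454669920996 Fn 11.50386444596587 Ft 1.5148681543533984
t 17.45 p [ 0.5224 -0.0355  0.3445] yang 1.6441 zax [-6.e-04 -3.e-04 -1.e+00] F [-5.3 -0.7  8.6] M [-0.13  0.59 -0.01] gw 0.261 q6 -1.714
[(261, 284), (384, 410)]
[(261, 284), (384, 410)]
[(261, 284), (384, 410)]
[(array([357.74418605, 275.37209302]), np.int32(129)), (array([280.5       , 275.42622951]), np.int32(122))]
[-0.003   0.2062  0.0286  0.0183] [-0.41  0.    0.55 -0.13 -0.  ]
[ 0.538  -0.0152  0.1956] [ 0.55 -0.54  0.32 -0.3   0.59]
```

View pics/w15.png

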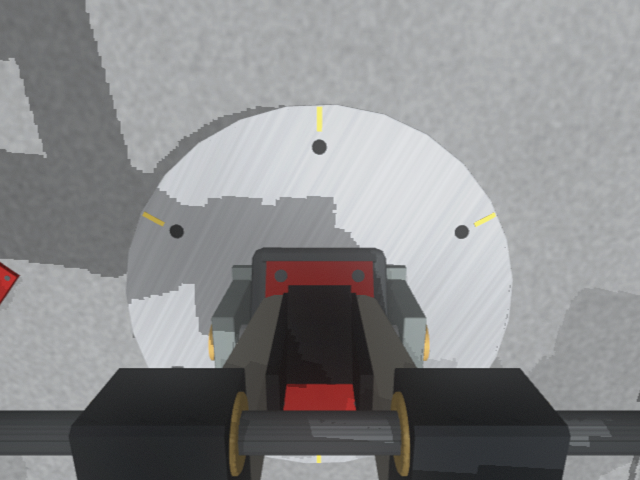

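View pics/scene15.png

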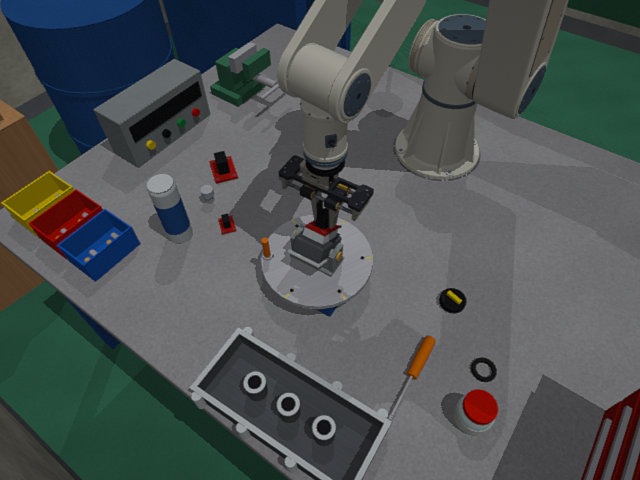

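```bash
python3 -c "
from h import *
print(arm.finish_job());st()"
```

```text
the job is handed in; nothing more can be done
None
the job is handed in; nothing more can be done
```

I turned the table one click anticlockwise by its orange post, and the red 70 × 50 mm plate is now gripped and pressed onto the port. I handed the job in at about 17.5 s; no verdict is reported. Of the three red plates I took the middle-sized one, measured at 69 × 50 mm.

**Tilt:** The arm can only turn about the tool's axis. I tilted the plate by letting it pivot in a light 6 N grip against the port, and then gripped at 15 N.

**Table:** The disc's marks lie on the click, with the post at −0.97 rad where about −0.975 was expected.

**Tilt and flushness:** The plate's tilt measured about 0.54 rad, against 0.55 rad for the port. The press is about 11.5 N, almost straight into the face. It acts about 3 mm from the plate's centre, so the plate should be flush.

**Covering:** In the scene view the plate's screws sit where a centred plate should have them, within about 1 mm along the slope.

**Other things:** The bystanders look unmoved in the last scene picture.

**What disagreed:**
- My first seating was too far down the slope, by about 2 to 4 mm depending on the view. I lifted the plate and reseated it.
- For sideways centring, the two wrist-view estimates disagree in direction, one putting the plate about 0.4 mm to one side and the other about 0.9 mm to the other. I left it as it was.
- The plate crept slightly in the grip while it was at 6 N. It held still after I raised the grip to 15 N.

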